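# Press the sample tube lids shut along the incubator row

## Robot

A 6-joint arm with a two-finger parallel gripper is mounted at the origin on the work surface. World frame = base frame: x ahead of the robot, y to its left, z up, the work surface at z = 0. Lengths are in m, angles in rad, forces in N, time in s.
With the tool pointing down it reaches from about 0.275 to 0.875 m from the base axis. Payload 12.5 kg.
Tool frame: the origin (TCP) lies between the finger pads; the fingertips stand 17 mm ahead of it and the grasp point (between the pads) lies 2 mm behind it; z points along the fingers, y is the line along which they close (so a half turn about z gives the same grasp; the last joint's range is limited). The gripper opens to 85 mm and grips with 20 to 120 N. Pads are 22 mm wide; open, the fingers measure 114 mm over their backs; the gripper's body (76 mm by 85 mm) begins 54 mm behind the grasp point. The pads swing forward as they close: fully open they stand 13 mm farther back than shut.
Start: joints at [-1.391, 0.351, 1.652, -0, 1.139, -0.085], TCP at [0.144, -0.531, 0.248] pointing down, gripper open.
Joint ranges: [-2.75, 2.75], [-0.79, 2.1], [0.01, 2.65], [-1.57, 4.71], [0.07, 3.14], [-2.87, 2.87]. Speed limits (rad/s): [2.22, 2.22, 2.79, 3.14, 3.14, 3.14].

## Interface

Orientations are given as [roll, pitch, yaw] about the fixed x, y, z axes, in that order (R = Rz(yaw) Ry(pitch) Rx(roll)).
In Python, from cell import robot gives the robot as it stands. The module is installed in compiled form; this text tells all that it offers.
- The arm moves only by the tool servo_tool, never from a script. Its argument "deltas" is a list of rows, each an object of numbers: "ax", "ay", "az": the turn, a rotation vector about the world's x, y, z as a fraction of full scale; "tx", "ty", "tz": the shift along the world's x, y, z as a fraction of full scale; "hand": the opening, from -1 (shut) to 1 (fully open). A call has 1 to 12 rows; each row is the pose to reach, as a shift and turn from the pose commanded when the call began; what a row does not reach only later rows make up. Full scale, the value 1, is 300 mm for a shift and 90 degrees for a turn. A row lasts 1/10 s, in which the tool goes at most 50 mm and 8.59 degrees, less where a joint would pass 70% of its speed; a pose out of reach is approached as far as the arm can. A call with a number of a shift or a turn outside -1 to 1 is refused whole. A call with a gripper value outside its range is refused whole. The fingers move at their own pace and stop on an object; "force" is the grip in N (left out, the last holds). Time passes only in rows, so rows that repeat a pose let the fingers close. It gives the time, the measured TCP pose, the force, the opening and the grip force at its end, in the units of the state.
- robot.get_state(): the state, without advancing time (a new reading comes with each control period).
- robot.capture(name): name is "side" or "top"; returns the picture (480x640x3 uint8, red, green, blue); there is no depth.
- robot.camera_params(name): a dict with "fx", "fy", "cx", "cy" (pixels), "rvec" (rotation vector, rad) and "tvec" (3), from world to camera coordinates, as OpenCV has them. Camera axes: x right, y down, z forward; pixel columns grow to the right and rows downward; lengths in m; the calibration is good to about 2 mm. A picture is of the moment at which its call begins. camera_params takes no time and is no camera call.
- robot.finish_job(): hands the job in; it is judged then, once.
The state is a dict: "time": time; "joint_positions": joint angles; "qd": joint speeds; "tau": joint torques, N m; "eef_pos": TCP position; "orientation": TCP orientation; "force": force on the tool from outside, world axes, zero at the start; "ft_torque": the same for the moment, N m; "grip_width": opening from 0.0 (shut) to 1.0 (fully open); "finger_force": force on a finger pad.
Only numpy, scipy, OpenCV 4.12 (cv2) and the standard library are available. Lean on these libraries where they do the work, as an engineer would, in place of code of your own. Each camera call takes 0.05 s, during which the arm holds its last target. There are 200 camera calls.

## Task

Four sample tubes stand in a row in the dry-bath incubator with their blue hinged lids ajar. Run the fingertips along the row with a light touch, starting at the hinge end of the row (the left-hand end as you face the incubator's control panel), and press each lid fully shut in turn before going on to the next. Nothing is to be picked up: leave the tubes and vials down in their bores and everything else on the bench where it stands, and finish clear of it all.

Things in the scene. Friction and masses are not known exactly. Their poses are not given: they have to be found in the camera images.
- incubator: Dry-bath incubator, white, fixed, 220 x 220 x 90 mm, control panel on its -x side. Origin: centre of its underside; z up. Its aluminium block (100 x 185 mm, top at z = 115 mm) has two rows of bores, each at y = +60, +20, -20, -60 mm: the row near the panel (x = +10 mm) holds sample tubes 1 to 4 in that order; in the rear row (x = +58 mm, bores 18 mm wide, 24 mm deep) stand two vials.
- tube1: 5 ml snap-cap tube 1 of 4, counted from the end of the row that the hinges point to; pitch 40 mm. 21 mm wide, standing 10 mm out of the block; in its bore it can only slide straight up (1 N drag). Origin: centre of its mouth, 10 mm above the block; z up, +y along the row towards its lid's hinge.
- lid1 (a joint): Lid of tube 1: 0 = shut (hard stop), grows (rad) as it opens; starts 0.35 to 0.9. Hinge along the tube's x at y +13.5, z 0 mm. Shut, it is a blue disc 21 mm wide centred over the mouth, flat top at z +5 mm, with a tab reaching y -15 mm. Stiff hinge, 0.03 N m (2 to 3 N at the lid's centre): it stays where left, no spring or click.
- tube2: 5 ml snap-cap tube 2 of 4, counted from the end of the row that the hinges point to; pitch 40 mm. 21 mm wide, standing 10 mm out of the block; in its bore it can only slide straight up (1 N drag). Origin: centre of its mouth, 10 mm above the block; z up, +y along the row towards its lid's hinge.
- lid2 (a joint): Lid of tube 2: 0 = shut (hard stop), grows (rad) as it opens; starts 0.35 to 0.9. Hinge along the tube's x at y +13.5, z 0 mm. Shut, it is a blue disc 21 mm wide centred over the mouth, flat top at z +5 mm, with a tab reaching y -15 mm. Stiff hinge, 0.03 N m (2 to 3 N at the lid's centre): it stays where left, no spring or click.
- tube3: 5 ml snap-cap tube 3 of 4, counted from the end of the row that the hinges point to; pitch 40 mm. 21 mm wide, standing 10 mm out of the block; in its bore it can only slide straight up (1 N drag). Origin: centre of its mouth, 10 mm above the block; z up, +y along the row towards its lid's hinge.
- lid3 (a joint): Lid of tube 3: 0 = shut (hard stop), grows (rad) as it opens; starts 0.35 to 0.9. Hinge along the tube's x at y +13.5, z 0 mm. Shut, it is a blue disc 21 mm wide centred over the mouth, flat top at z +5 mm, with a tab reaching y -15 mm. Stiff hinge, 0.03 N m (2 to 3 N at the lid's centre): it stays where left, no spring or click.
- tube4: 5 ml snap-cap tube 4 of 4, counted from the end of the row that the hinges point to; pitch 40 mm. 21 mm wide, standing 10 mm out of the block; in its bore it can only slide straight up (1 N drag). Origin: centre of its mouth, 10 mm above the block; z up, +y along the row towards its lid's hinge.
- lid4 (a joint): Lid of tube 4: 0 = shut (hard stop), grows (rad) as it opens; starts 0.35 to 0.9. Hinge along the tube's x at y +13.5, z 0 mm. Shut, it is a blue disc 21 mm wide centred over the mouth, flat top at z +5 mm, with a tab reaching y -15 mm. Stiff hinge, 0.03 N m (2 to 3 N at the lid's centre): it stays where left, no spring or click.
- vial_a: Loose glass vial with a black cap, 17 mm across and 55 mm tall, standing 24 mm deep in a bore of the rear row, its top 31 mm above the block. Origin: centre of its underside. To be left alone.
- vial_b: Loose glass vial with a black cap, 17 mm across and 55 mm tall, standing 24 mm deep in a bore of the rear row, its top 31 mm above the block. Origin: centre of its underside. To be left alone.
- bottle_blue: Loose white reagent bottle with a blue cap, 32 mm across, 62 mm tall, on the bench. Origin: centre of its underside. To be left alone.
- bottle_orange: Loose white reagent bottle with an orange cap, 32 mm across, 62 mm tall, on the bench. Origin: centre of its underside. To be left alone.
- beaker: Loose green glass beaker, 56 mm across, 70 mm tall. Origin: centre of its underside. To be left alone.
- cuvette_box: Loose grey open box with dividers, 80 x 110 x 35 mm. Origin: centre of its underside. To be left alone.
- pipette: Loose hand pipette lying on the bench along its own x, 243 mm long, 30 mm high. Origin: on the bench under the middle of its handle; the tip reaches x = +170 mm. To be left alone.

How it is judged:
By the outcome, as a careful person would: the job done as asked, in the order asked, and still so for the second after the job is handed in, with the robot touching nothing.
It also fails if it takes over 40 s, if anything falls off the work surface, if the arm or the gripper's body presses on something with over 40 N, if the wrist force passes 120 N, or if a joint passes its speed limit or range.

## Working session

There is one attempt and no reset: what is moved stays moved. The work goes in short steps, Python scripts to look and compute and a tool call to move; the robot and the scene stay as the last step left them, time stands still between calls to the robot, and variables do not carry over. Pictures are saved under pics/ and viewed, at most 10 in all, crops included, and the job is handed in when it is done.

Besides the shell and the picture viewer there is one more tool, called as name([rows], argument=value, ...), one row to a line, values as JSON. servo_tool: Moves the arm, as the interface text tells. Shift numbers are shares of 300 mm and turn numbers shares of 90 degrees, none past 1 either way. Its arguments: {"type":"object","properties":{"deltas":{"type":"array","items":{"type":"object","properties":{"ax":{"type":"number"},"ay":{"type":"number"},"az":{"type":"number"},"tx":{"type":"number"},"ty":{"type":"number"},"tz":{"type":"number"},"hand":{"type":"number"}}}},"force":{"type":"number"}},"required":["deltas"]}

```bash
mkdir -p pics
python3 - <<'E'
from cell import robot
import cv2
for n in("top","side"):
    cv2.imwrite(f"pics/{n}0.png",robot.capture(n)[:,:,::-1]); print(n,robot.camera_params(n))
s=robot.get_state();print(s)
E
```

```text
top {'fx': 552.689363201521, 'fy': 552.689363201521, 'cx': 315.21818077353674, 'cy': 235.39542722226903, 'rvec': array([ 2.1547999 , -2.09616196,  0.16653119]), 'tvec': array([-0.04001399,  0.54613638,  1.3796266 ])}
side {'fx': 536.4771912060296, 'fy': 536.4771912060296, 'cx': 316.0112999835034, 'cy': 234.57078674223476, 'rvec': array([ 2.39193205, -0.13239824,  0.04739433]), 'tvec': array([-0.52959867,  0.09592161,  1.17742395])}
{'time': 0.1, 'joint_positions': array([-1.39059747e+00,  3.51239634e-01,  1.65231780e+00, -8.92291806e-06,
        1.13910486e+00, -8.45954059e-02]), 'qd': array([ 0.00164574, -0.00176649,  0.00019729,  0.00049815, -0.00147575,
        0.00197885]), 'tau': array([ 6.19834973e-04, -5.06831574e+01, -2.91875714e+01, -1.18340781e-04,
        2.66770941e-03, -1.68143924e-05]), 'eef_pos': array([ 0.14391881, -0.53056428,  0.24779695]), 'orientation': array([-3.14052615e+00, -8.23075399e-05,  2.64797953e-01]), 'force': array([-0.22828223,  0.26066615, -0.62117997]), 'ft_torque': array([ 0.01619491, -0.00434066,  0.04193629]), 'finger_force': 0.0, 'grip_width': 1.0010765841346156}
```

View pics/top0.png

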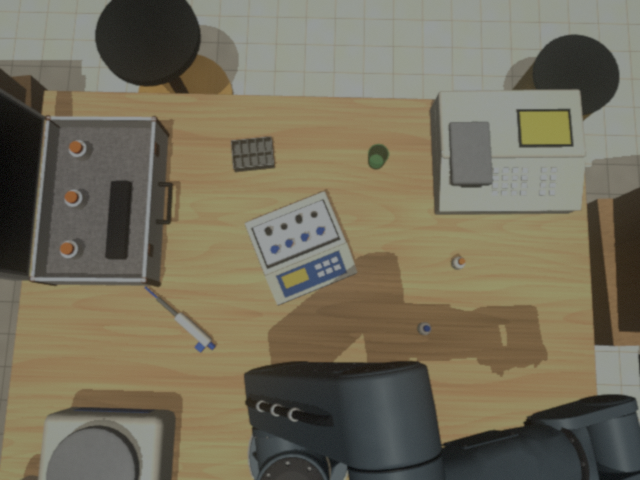

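View pics/side0.png

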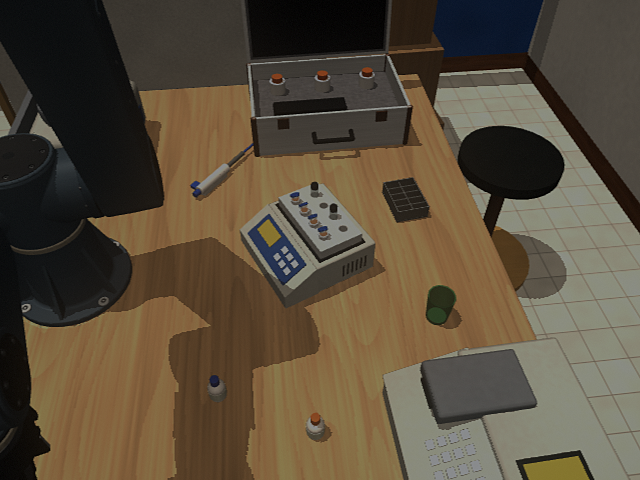

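The top view shows the incubator at about (300,247), panel towards the robot, with the blue lids at (275,249) to (319,237). The side view shows the same row at (295,199) to (322,233). I'll zoom in on both.

Run:
```python
import cv2
a=cv2.imread("pics/top0.png")[185:310,235:365];b=cv2.imread("pics/side0.png")[170:310,230:385]
cv2.imwrite("pics/topc.png",cv2.resize(a,None,fx=4.6,fy=4.6,interpolation=2))
cv2.imwrite("pics/sidec.png",cv2.resize(b,None,fx=4.2,fy=4.2,interpolation=2))
```

```text
(no output)
```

View pics/topc.png

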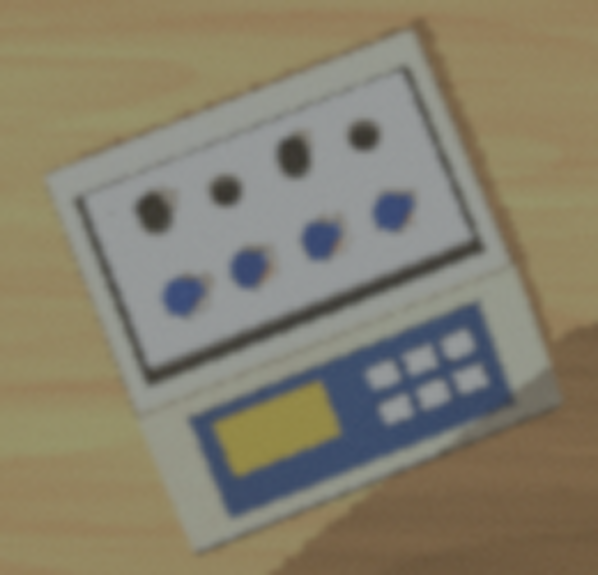

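View pics/sidec.png

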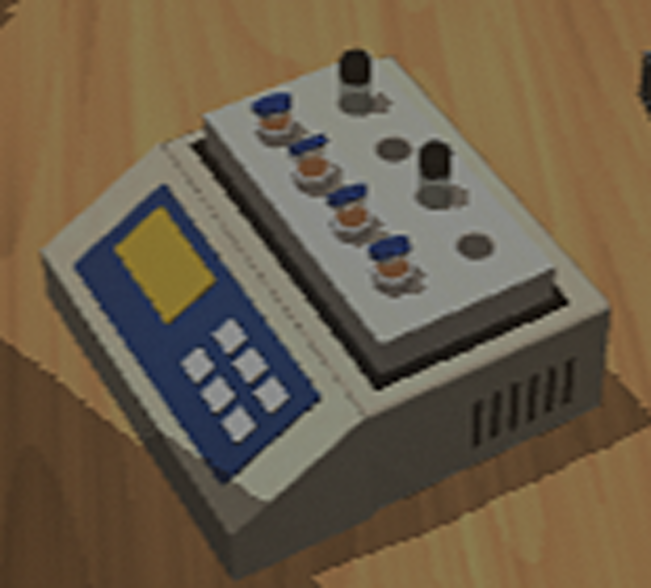

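```bash
cat > h.py <<'E'
import numpy as np,cv2
from cell import robot
def proj(n,P):
    c=robot.camera_params(n);K=np.array([[c['fx'],0,c['cx']],[0,c['fy'],c['cy']],[0,0,1]])
    return cv2.projectPoints(np.float64(P).reshape(-1,3),c['rvec'],c['tvec'],K,None)[0][:,0]
def w(p,L):
    c,s=np.cos(p[2]),np.sin(p[2]);L=np.float64(L).reshape(-1,3)
    return np.c_[p[0]+c*L[:,0]-s*L[:,1],p[1]+s*L[:,0]+c*L[:,1],L[:,2]]
E
python3 - <<'E'
from h import *
from scipy.optimize import least_squares
T=[((225,190),(58,20,115)),((364,135),(58,-60,115)),((47,178),(110,110,90)),((415,28),(110,-110,90))]
S=[((393,149),(58,20,115)),((475,245),(58,-60,115)),((238,578),(-110,-110,0)),((608,312),(110,-110,90)),((600,402),(110,-110,0))]
tp=np.array([t[0] for t in T])/4.6+[235-.39,185-.39]; sp=np.array([t[0] for t in S])/4.2+[230-.38,170-.38]
TL=np.array([t[1] for t in T])/1e3;SL=np.array([t[1] for t in S])/1e3
f=lambda p:np.r_[proj("top",w(p,TL))-tp,proj("side",w(p,SL))-sp].ravel()
r=least_squares(f,[.5,0,.3],loss='soft_l1');print(r.x,np.degrees(r.x[2]),f(r.x).reshape(-1,2).round(1))
for y in(60,20,-20,-60):
    print(w(r.x,[.010,y/1e3,.125]).round(4), 'hinge',w(r.x,[.010,y/1e3+.0135,.125]).round(4))
# lids observed vs predicted for angle
for y in(60,20,-20,-60):
  for a in (0.35,.6,.9):
    c=[.010,y/1e3+.0135-.0135*np.cos(a)-.005*np.sin(a)*-1*0,.125+.0135*np.sin(a)+.004]
    P=w(r.x,c); print(y,a,((proj("top",P)[0]-[234.6,184.6])*4.6).round(),((proj("side",P)[0]-[229.6,169.6])*4.2).round())
E
```

```text
[0.50996409 0.01010033 0.41458385] 23.753904953470798 [[ 0.3  0.8]
 [ 0.2  0.7]
 [-1.2 -0.3]
 [-0.2  0.1]
 [ 0.2 -0.7]
 [ 0.1 -0.5]
 [-1.   2.6]
 [ 1.7 -2.4]
 [ 0.4  3.3]]
[[0.4949 0.069  0.125 ]] hinge [[0.4895 0.0814 0.125 ]]
[[0.5111 0.0324 0.125 ]] hinge [[0.5056 0.0448 0.125 ]]
[[ 0.5272 -0.0042  0.125 ]] hinge [[0.5217 0.0082 0.125 ]]
[[ 0.5433 -0.0408  0.125 ]] hinge [[ 0.5378 -0.0284  0.125 ]]
60 0.35 [185. 299.] [274. 105.]
60 0.6 [182. 299.] [272.  99.]
60 0.9 [177. 301.] [269.  92.]
20 0.35 [256. 271.] [312. 152.]
20 0.6 [253. 271.] [310. 146.]
20 0.9 [248. 272.] [307. 138.]
-20 0.35 [327. 242.] [351. 201.]
-20 0.6 [324. 242.] [349. 195.]
-20 0.9 [319. 243.] [346. 187.]
-60 0.35 [397. 214.] [392. 252.]
-60 0.6 [395. 214.] [390. 245.]
-60 0.9 [390. 215.] [388. 238.]
```

The pose fit agrees with the pictured lids to within about 1 px. I'll carry the shut fingers over, turned so that their narrow side lies along the row.

servo_tool([
  {"tx": 0.05, "ty": 0.1, "az": 0.05, "hand": -1},
  {"tx": 0.1, "ty": 0.2, "az": 0.1, "hand": -1},
  {"tx": 0.15, "ty": 0.3, "az": 0.16, "hand": -1},
  {"tx": 0.2, "ty": 0.4, "az": 0.22, "hand": -1},
  {"tx": 0.25, "ty": 0.5, "az": 0.28, "hand": -1},
  {"tx": 0.3, "ty": 0.6, "az": 0.34, "hand": -1},
  {"tx": 0.35, "ty": 0.7, "az": 0.4, "hand": -1},
  {"tx": 0.4, "ty": 0.8, "az": 0.46, "hand": -1},
  {"tx": 0.45, "ty": 0.9, "az": 0.52, "hand": -1},
  {"tx": 0.5, "ty": 0.95, "az": 0.55, "hand": -1},
  {"tx": 0.5, "ty": 1, "az": 0.55, "hand": -1},
  {"tx": 0.5, "ty": 1, "az": 0.55, "hand": -1},
])

```text
schema error: expected keys ax, ay, az, tx, ty, tz, hand
```

servo_tool([
  {"ax": 0, "ay": 0, "az": 0.08, "tx": 0.05, "ty": 0.1, "tz": 0, "hand": -1},
  {"ax": 0, "ay": 0, "az": 0.16, "tx": 0.12, "ty": 0.24, "tz": 0, "hand": -1},
  {"ax": 0, "ay": 0, "az": 0.24, "tx": 0.19, "ty": 0.38, "tz": 0, "hand": -1},
  {"ax": 0, "ay": 0, "az": 0.32, "tx": 0.26, "ty": 0.52, "tz": 0, "hand": -1},
  {"ax": 0, "ay": 0, "az": 0.4, "tx": 0.33, "ty": 0.66, "tz": 0, "hand": -1},
  {"ax": 0, "ay": 0, "az": 0.48, "tx": 0.4, "ty": 0.8, "tz": 0, "hand": -1},
  {"ax": 0, "ay": 0, "az": 0.55, "tx": 0.46, "ty": 0.92, "tz": 0, "hand": -1},
  {"ax": 0, "ay": 0, "az": 0.55, "tx": 0.5, "ty": 1, "tz": 0, "hand": -1},
  {"ax": 0, "ay": 0, "az": 0.55, "tx": 0.5, "ty": 1, "tz": 0, "hand": -1},
])

```text
time: 1.0
eef_pos: [0.2946, -0.2286, 0.2482]
orientation: [-3.141, -0.0, 1.132]
force: [0.4, -0.6, -0.6]
grip_width: -0.003
finger_force: 0.0
```

servo_tool([
  {"ax": 0, "ay": 0, "az": 0.08, "tx": 0.05, "ty": 0.08, "tz": 0, "hand": -1},
  {"ax": 0, "ay": 0, "az": 0.16, "tx": 0.14, "ty": 0.2, "tz": 0, "hand": -1},
  {"ax": 0, "ay": 0, "az": 0.24, "tx": 0.23, "ty": 0.33, "tz": 0, "hand": -1},
  {"ax": 0, "ay": 0, "az": 0.32, "tx": 0.32, "ty": 0.46, "tz": 0, "hand": -1},
  {"ax": 0, "ay": 0, "az": 0.4, "tx": 0.41, "ty": 0.59, "tz": 0, "hand": -1},
  {"ax": 0, "ay": 0, "az": 0.48, "tx": 0.5, "ty": 0.72, "tz": 0, "hand": -1},
  {"ax": 0, "ay": 0, "az": 0.545, "tx": 0.58, "ty": 0.85, "tz": -0.03, "hand": -1},
  {"ax": 0, "ay": 0, "az": 0.545, "tx": 0.64, "ty": 0.95, "tz": -0.07, "hand": -1},
  {"ax": 0, "ay": 0, "az": 0.545, "tx": 0.674, "ty": 0.99, "tz": -0.11, "hand": -1},
  {"ax": 0, "ay": 0, "az": 0.545, "tx": 0.674, "ty": 0.99, "tz": -0.11, "hand": -1},
  {"ax": 0, "ay": 0, "az": 0.545, "tx": 0.674, "ty": 0.99, "tz": -0.11, "hand": -1},
])

```text
time: 2.1
eef_pos: [0.496, 0.0654, 0.2151]
orientation: [-3.14, -0.0, 1.985]
force: [-0.8, -0.3, -0.4]
grip_width: 0.002
finger_force: 0.0
```

Run:
```python
from h import *
s=robot.get_state();print(s['eef_pos'],s['orientation'],s['joint_positions'].round(3),s['time'])
b=robot.capture("side")[:,:,::-1][120:270,230:385];b2=robot.capture("top")[:,:,::-1][180:310,235:365]
cv2.imwrite("pics/m1.png",np.hstack([cv2.resize(b,(400,400),interpolation=2),cv2.resize(b2,(400,400),interpolation=2)]))
```

```text
[0.49596489 0.06540704 0.21508365] [-3.14048314e+00 -1.73956070e-04  1.98471800e+00] [ 0.038  0.301  1.813 -0.     1.029 -0.376] 2.1
```

View pics/m1.png

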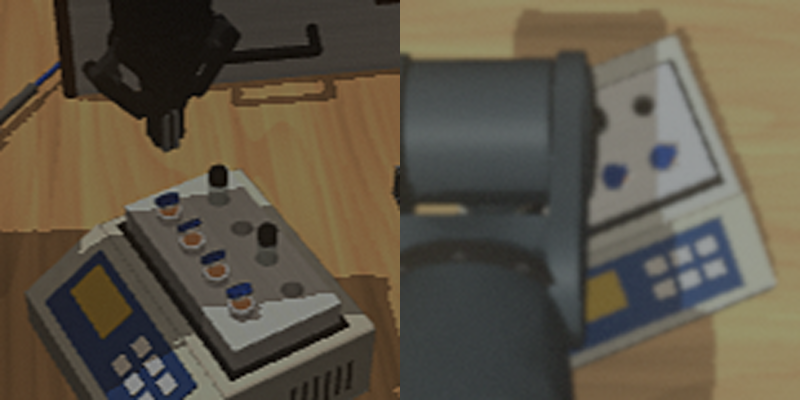

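The side picture shows the shut fingertips at (170,145), right above lid 1 at (168,203), and clear of the vial. I'll go down in gentle steps.

servo_tool([
  {"ax": 0, "ay": 0, "az": 0, "tx": 0, "ty": 0.003, "tz": -0.08, "hand": -1},
  {"ax": 0, "ay": 0, "az": 0, "tx": 0, "ty": 0.003, "tz": -0.14, "hand": -1},
  {"ax": 0, "ay": 0, "az": 0, "tx": 0, "ty": 0.003, "tz": -0.16, "hand": -1},
  {"ax": 0, "ay": 0, "az": 0, "tx": 0, "ty": 0.003, "tz": -0.17, "hand": -1},
  {"ax": 0, "ay": 0, "az": 0, "tx": 0, "ty": 0.003, "tz": -0.17, "hand": -1},
])

```text
time: 2.7
eef_pos: [0.4964, 0.0667, 0.1649]
orientation: [3.141, 0.0, 1.984]
force: [0.7, 0.7, 0.6]
grip_width: -0.002
finger_force: 0.0
```

servo_tool([
  {"ax": 0, "ay": 0, "az": 0, "tx": 0, "ty": 0, "tz": -0.01, "hand": -1},
  {"ax": 0, "ay": 0, "az": 0, "tx": 0, "ty": 0, "tz": -0.02, "hand": -1},
  {"ax": 0, "ay": 0, "az": 0, "tx": 0, "ty": 0, "tz": -0.02, "hand": -1},
])

```text
time: 3.0
eef_pos: [0.4963, 0.0671, 0.1583]
orientation: [3.141, 0.0, 1.985]
force: [0.5, 0.3, 0.2]
grip_width: 0.002
finger_force: 0.1
```

servo_tool([
  {"ax": 0, "ay": 0, "az": 0, "tx": 0, "ty": 0, "tz": -0.01, "hand": -1},
  {"ax": 0, "ay": 0, "az": 0, "tx": 0, "ty": 0, "tz": -0.015, "hand": -1},
  {"ax": 0, "ay": 0, "az": 0, "tx": 0, "ty": 0, "tz": -0.015, "hand": -1},
])

```text
time: 3.3
eef_pos: [0.4963, 0.067, 0.1537]
orientation: [3.142, 0.0, 1.985]
force: [0.4, -0.7, 0.8]
grip_width: -0.002
finger_force: 0.5
```

servo_tool([
  {"ax": 0, "ay": 0, "az": 0, "tx": 0, "ty": 0, "tz": -0.01, "hand": -1},
  {"ax": 0, "ay": 0, "az": 0, "tx": 0, "ty": 0, "tz": -0.015, "hand": -1},
  {"ax": 0, "ay": 0, "az": 0, "tx": 0, "ty": 0, "tz": -0.015, "hand": -1},
])

```text
time: 3.6
eef_pos: [0.496, 0.0671, 0.149]
orientation: [-3.141, -0.0, 1.985]
force: [0.3, 0.3, 1.0]
grip_width: -0.0
finger_force: 0.1
```

servo_tool([
  {"ax": 0, "ay": 0, "az": 0, "tx": 0, "ty": 0, "tz": -0.004, "hand": -1},
  {"ax": 0, "ay": 0, "az": 0, "tx": 0, "ty": 0, "tz": -0.004, "hand": -1},
])

```text
time: 3.8
eef_pos: [0.496, 0.0671, 0.1479]
orientation: [-3.141, -0.0, 1.985]
force: [-0.0, -0.1, 0.4]
grip_width: -0.001
finger_force: 0.1
```

servo_tool([
  {"ax": 0, "ay": 0, "az": 0, "tx": 0, "ty": 0, "tz": -0.004, "hand": -1},
  {"ax": 0, "ay": 0, "az": 0, "tx": 0, "ty": 0, "tz": -0.004, "hand": -1},
])

```text
time: 4.0
eef_pos: [0.4962, 0.0671, 0.147]
orientation: [-3.142, 0.0, 1.985]
force: [-1.4, -0.6, 3.5]
grip_width: 0.0
finger_force: 1.6
```

Run:
```python
from h import *
b=robot.capture("side")[:,:,::-1][140:260,260:360]
cv2.imwrite("pics/m2.png",cv2.resize(b,None,fx=5,fy=5,interpolation=2))
print(robot.get_state()['force'])
```

```text
[-1.26071221 -1.22081796  3.45395476]
```

View pics/m2.png

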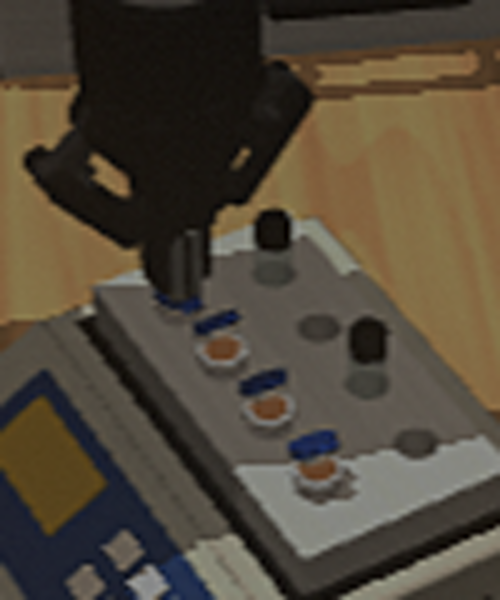

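The fingers rest on lid 1 at (180,300), and the force rises at the shut height (TCP z 0.147). I'll press a little more.

servo_tool([
  {"ax": 0, "ay": 0, "az": 0, "tx": 0, "ty": 0, "tz": -0.004, "hand": -1},
  {"ax": 0, "ay": 0, "az": 0, "tx": 0, "ty": 0, "tz": -0.004, "hand": -1},
])

```text
time: 4.25
eef_pos: [0.4963, 0.0671, 0.1467]
orientation: [3.141, 0.0, 1.985]
force: [-5.2, -1.2, 16.3]
grip_width: 0.003
finger_force: 8.4
```

Lid 1 is against its hard stop at 16 N. Next is lid 2: lift, move one pitch along, and press to the same depth.

servo_tool([
  {"ax": 0, "ay": 0, "az": 0, "tx": 0, "ty": 0, "tz": 0.05, "hand": -1},
  {"ax": 0, "ay": 0, "az": 0, "tx": 0, "ty": 0, "tz": 0.11, "hand": -1},
  {"ax": 0, "ay": 0, "az": 0, "tx": 0.027, "ty": -0.061, "tz": 0.11, "hand": -1},
  {"ax": 0, "ay": 0, "az": 0, "tx": 0.0537, "ty": -0.122, "tz": 0.11, "hand": -1},
  {"ax": 0, "ay": 0, "az": 0, "tx": 0.0537, "ty": -0.122, "tz": 0.09, "hand": -1},
  {"ax": 0, "ay": 0, "az": 0, "tx": 0.0537, "ty": -0.122, "tz": 0.07, "hand": -1},
  {"ax": 0, "ay": 0, "az": 0, "tx": 0.0537, "ty": -0.122, "tz": 0.05, "hand": -1},
  {"ax": 0, "ay": 0, "az": 0, "tx": 0.0537, "ty": -0.122, "tz": 0.03, "hand": -1},
  {"ax": 0, "ay": 0, "az": 0, "tx": 0.0537, "ty": -0.122, "tz": 0.015, "hand": -1},
  {"ax": 0, "ay": 0, "az": 0, "tx": 0.0537, "ty": -0.122, "tz": 0.006, "hand": -1},
  {"ax": 0, "ay": 0, "az": 0, "tx": 0.0537, "ty": -0.122, "tz": 0, "hand": -1},
  {"ax": 0, "ay": 0, "az": 0, "tx": 0.0537, "ty": -0.122, "tz": 0, "hand": -1},
])

```text
time: 5.45
eef_pos: [0.5121, 0.0309, 0.1467]
orientation: [-3.141, -0.0, 1.985]
force: [-6.4, 0.1, 18.8]
grip_width: 0.006
finger_force: 9.1
```

servo_tool([
  {"ax": 0, "ay": 0, "az": 0, "tx": 0, "ty": 0, "tz": 0.05, "hand": -1},
  {"ax": 0, "ay": 0, "az": 0, "tx": 0, "ty": 0, "tz": 0.11, "hand": -1},
  {"ax": 0, "ay": 0, "az": 0, "tx": 0.027, "ty": -0.061, "tz": 0.11, "hand": -1},
  {"ax": 0, "ay": 0, "az": 0, "tx": 0.0537, "ty": -0.122, "tz": 0.11, "hand": -1},
  {"ax": 0, "ay": 0, "az": 0, "tx": 0.0537, "ty": -0.122, "tz": 0.09, "hand": -1},
  {"ax": 0, "ay": 0, "az": 0, "tx": 0.0537, "ty": -0.122, "tz": 0.07, "hand": -1},
  {"ax": 0, "ay": 0, "az": 0, "tx": 0.0537, "ty": -0.122, "tz": 0.05, "hand": -1},
  {"ax": 0, "ay": 0, "az": 0, "tx": 0.0537, "ty": -0.122, "tz": 0.03, "hand": -1},
  {"ax": 0, "ay": 0, "az": 0, "tx": 0.0537, "ty": -0.122, "tz": 0.015, "hand": -1},
  {"ax": 0, "ay": 0, "az": 0, "tx": 0.0537, "ty": -0.122, "tz": 0.006, "hand": -1},
  {"ax": 0, "ay": 0, "az": 0, "tx": 0.0537, "ty": -0.122, "tz": 0.001, "hand": -1},
  {"ax": 0, "ay": 0, "az": 0, "tx": 0.0537, "ty": -0.122, "tz": 0.001, "hand": -1},
])

```text
time: 6.65
eef_pos: [0.5282, -0.0058, 0.1468]
orientation: [-3.141, -0.0, 1.985]
force: [-4.3, -0.0, 14.5]
grip_width: 0.002
finger_force: 6.9
```

servo_tool([
  {"ax": 0, "ay": 0, "az": 0, "tx": 0, "ty": 0, "tz": 0.05, "hand": -1},
  {"ax": 0, "ay": 0, "az": 0, "tx": 0, "ty": 0, "tz": 0.11, "hand": -1},
  {"ax": 0, "ay": 0, "az": 0, "tx": 0.027, "ty": -0.061, "tz": 0.11, "hand": -1},
  {"ax": 0, "ay": 0, "az": 0, "tx": 0.0537, "ty": -0.122, "tz": 0.11, "hand": -1},
  {"ax": 0, "ay": 0, "az": 0, "tx": 0.0537, "ty": -0.122, "tz": 0.09, "hand": -1},
  {"ax": 0, "ay": 0, "az": 0, "tx": 0.0537, "ty": -0.122, "tz": 0.07, "hand": -1},
  {"ax": 0, "ay": 0, "az": 0, "tx": 0.0537, "ty": -0.122, "tz": 0.05, "hand": -1},
  {"ax": 0, "ay": 0, "az": 0, "tx": 0.0537, "ty": -0.122, "tz": 0.03, "hand": -1},
  {"ax": 0, "ay": 0, "az": 0, "tx": 0.0537, "ty": -0.122, "tz": 0.015, "hand": -1},
  {"ax": 0, "ay": 0, "az": 0, "tx": 0.0537, "ty": -0.122, "tz": 0.006, "hand": -1},
  {"ax": 0, "ay": 0, "az": 0, "tx": 0.0537, "ty": -0.122, "tz": 0, "hand": -1},
  {"ax": 0, "ay": 0, "az": 0, "tx": 0.0537, "ty": -0.122, "tz": 0, "hand": -1},
])

```text
time: 7.85
eef_pos: [0.5445, -0.0425, 0.1469]
orientation: [3.141, -0.0, 1.985]
force: [-3.5, 1.1, 11.4]
grip_width: 0.0
finger_force: 5.9
```

All four lids stopped at the same height with firm contact. I'll lift away and look.

servo_tool([
  {"ax": 0, "ay": 0, "az": 0, "tx": 0, "ty": 0, "tz": 0.05, "hand": -1},
  {"ax": 0, "ay": 0, "az": 0, "tx": 0, "ty": 0, "tz": 0.2, "hand": -1},
  {"ax": 0, "ay": 0, "az": 0, "tx": 0, "ty": 0, "tz": 0.35, "hand": -1},
  {"ax": 0, "ay": 0, "az": 0, "tx": -0.1, "ty": -0.1, "tz": 0.4, "hand": -1},
  {"ax": 0, "ay": 0, "az": 0, "tx": -0.2, "ty": -0.25, "tz": 0.4, "hand": -1},
  {"ax": 0, "ay": 0, "az": 0, "tx": -0.3, "ty": -0.4, "tz": 0.4, "hand": -1},
  {"ax": 0, "ay": 0, "az": 0, "tx": -0.4, "ty": -0.55, "tz": 0.4, "hand": -1},
  {"ax": 0, "ay": 0, "az": 0, "tx": -0.5, "ty": -0.7, "tz": 0.4, "hand": -1},
  {"ax": 0, "ay": 0, "az": 0, "tx": -0.5, "ty": -0.8, "tz": 0.4, "hand": -1},
  {"ax": 0, "ay": 0, "az": 0, "tx": -0.5, "ty": -0.8, "tz": 0.4, "hand": -1},
  {"ax": 0, "ay": 0, "az": 0, "tx": -0.5, "ty": -0.8, "tz": 0.4, "hand": -1},
])

```text
time: 8.95
eef_pos: [0.3941, -0.2829, 0.2657]
orientation: [-3.142, -0.001, 1.983]
force: [-0.2, 0.4, -0.5]
grip_width: 0.001
finger_force: 0.0
```

Run:
```python
from h import *
b=robot.capture("side")[:,:,::-1][170:290,260:360];t=robot.capture("top")[:,:,::-1][180:300,240:360]
cv2.imwrite("pics/m3.png",np.hstack([cv2.resize(b,(400,480),interpolation=2),cv2.resize(t,(400,480),interpolation=2)]))
s=robot.get_state();print(s['eef_pos'],s['force'],abs(s['qd']).max())
```

```text
[ 0.39465713 -0.28180148  0.26577153] [ 0.59802058  0.42620289 -0.75511137] 0.013924225055708117
```

View pics/m3.png

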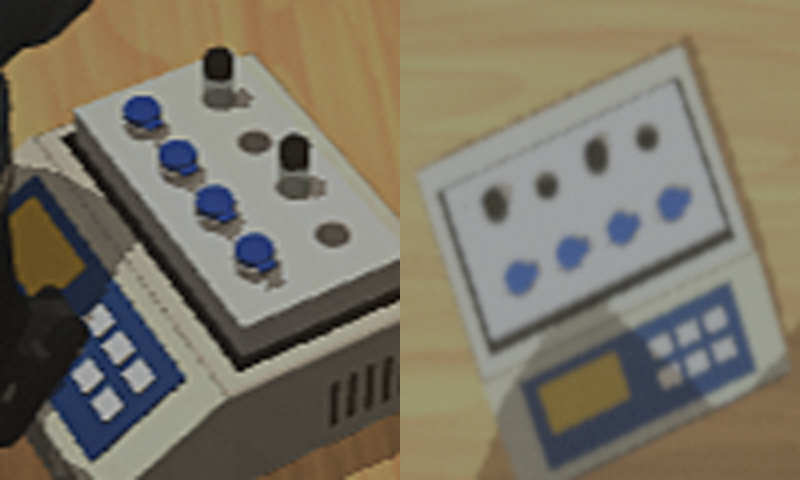

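All four lids lie flat and shut, at (142,112), (180,158), (216,204) and (255,251) in the side crop. The vials are where they were and the arm is clear.

```bash
python3 -c "
from cell import robot
print(robot.finish_job())"
```

```text
the job is handed in; nothing more can be done
None
```

I pressed all four lids shut in order from the hinge end, lifting between lids instead of sliding along the row, with 11 to 19 N at each stop. The last pictures show the lids flat and the vials undisturbed; the arm was clear, and I handed the job in after about 9 s.

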